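# Close the dry box and hold its purge valve open with the push-on knob

### The arm

A 6-joint arm with a two-finger parallel gripper is mounted at the origin on a cart in front of the work surface, level with it; the furniture and walls round the work are solid. World frame = base frame: x ahead of the robot, y to its left, z up, the work surface at z = 0. Lengths are in m, angles in rad, forces in N, time in s.
With the tool pointing down it reaches from about 0.275 to 0.775 m from the base axis. Payload 14.6 kg.
Tool frame: the origin (TCP) lies at the very end of the fingers, on their centre line; the grasp point (between the pads) lies 19 mm behind it; z points along the fingers, x is the direction in which the jaws open and shut, and the axes are right-handed (so a half turn about z gives the same grasp; the last joint's range is limited). The gripper opens to 85 mm and grips with 20 to 120 N. Pads are 22 mm wide; open, the fingers measure 114 mm over their backs; the gripper's body (76 mm by 85 mm) begins 54 mm behind the grasp point. The pads swing forward as they close: fully open they stand 13 mm farther back than shut.
Start: joints at [-1.268, 0.263, -0.048, 1.259, 0, 1.415], TCP at [0.232, -0.471, 0.231] pointing down, gripper open.
Joint ranges: [-2.65, 2.65], [-0.89, 1.7], [-1.18, 1.37], [-2.13, 2.11], [-1.35, 1.29], [-3.14, 3.14]. Speed limits (rad/s): [1.89, 1.89, 2.57, 2.79, 3.14, 3.14].

### API

Orientations are given as a unit quaternion [w, x, y, z].
In Python, from cell import env gives the robot as it stands. Calls block until the motion is done:
- env.move_ptp(position, orientation): joint-space move of the TCP to a pose.
- env.movel(position, attitude=None, v=0.15): straight line of the TCP; attitude=None keeps the orientation; v is the mean speed in m/s.
- env.move_j(angles): joint-space move.
- env.command_gripper(opening, grip_force=None): finger opening in m; grip_force is the grip in N (None keeps the last); returns when the fingers have stopped.
- env.pause(seconds).
- env.solve_ik(position, orientation): joint angles nearest the present ones, or None.
- env.grab_frame(name): name is "scene" or "side" or "wrist"; returns a dict with "pixels" (420x560x3 uint8, blue, green, red), "K" (3x3 intrinsics, pixels), "R" (3x3) and "t" (3): a world point X has camera coordinates R X + t; the wrist camera has in their place "T_tool_cam" (4x4, takes a point from camera to tool coordinates, whose origin is the TCP and whose axes are the tool frame's). Camera axes: x right, y down, z forward; pixel columns grow to the right and rows downward; lengths in m; the calibration is good to about 2 mm. A picture is of the moment at which its call begins: read the wrist's pose just before it. There is no depth.
A pose or a line that the arm cannot do raises env.Unreachable and nothing moves.
- env.finish_job(): hands the job in, once; it reports no verdict.
Readings, each from a call of its own:
- env.get_clock(): time.
- env.get_joints(): joint angles.
- env.get_dq(): joint speeds.
- env.get_tau(): joint torques, N m.
- env.get_ee_pos(): TCP position.
- env.get_eef_rot(): TCP orientation.
- env.get_contact_force(): force on the tool from outside, world axes, zero at the start.
- env.get_ft_torque(): the same for the moment, N m.
- env.get_width(): finger opening in m.
Only numpy, scipy, OpenCV 4.12 (cv2) and the standard library are available. Lean on these libraries where they do the work, as an engineer would, in place of code of your own. Each camera call takes 0.05 s, during which the arm holds its last target. There are 200 camera calls.

### The job

Close the white dry box of test cassettes, folding down its left lid leaf first and then the right one, whose metal lip must lie over the left leaf, both fully shut. Then take the loose grey pointer knob, turn it so that its bore matches the flat of the steel D-shaped valve spindle on the box's front deck, push it fully home on the spindle and press spindle and knob down against the spring to the stop, and finish while still holding the knob pressed down so that the box keeps purging. No gas may be let into an open box, so do not press the spindle before both leaves are shut, and leave the other things on the bench where they are.

Things in the scene. Friction and masses are not known exactly. Their poses are not given: they have to be found in the camera images.
- dry_box: White dry box fixed to the bench, 220 mm deep (x), 260 mm wide (y). Origin at the centre of its underside; x points from its front (robot side) to its back, y to its left, z up. Rear part (x -35 to +110 mm): open chamber with 90 mm high walls, white test cassettes inside. Front part (x -110 to -35 mm): a flat deck.
- box_deck (a point): Point on the top of the front deck, 75 mm above the bench, on the valve spindle's axis (x -72, y -45 mm in the box frame). On the deck, 80 mm left of it, is a round gauge 44 mm wide and 11 mm high; 138 mm left of it a vent 8 mm high.
- inner_leaf (a joint): Hinge of the left lid leaf, a plain grey plate 143x128x6 mm: 0 rad shut (level over the left half of the chamber), growing as it opens up and out to the left; 1.57 is upright. Friction hinge: stays where left, 1 to 2 N at the free edge moves it. It must lie under the right leaf's lip: if the right leaf is shut first, this one cannot go fully down.
- inner_leaf_hinge (a point): Point on the left leaf's hinge axis, halfway along it (box frame x 37.5, y 130 mm), 91 mm above the bench. The axis runs along the box's x. The shut leaf's underside is at this height, its top 6 mm above it.
- inner_leaf_edge (a point): Middle of the left leaf's free edge, 128.5 mm from its hinge axis, on the face that is its top when shut (its outer face when open).
- outer_leaf (a joint): Hinge of the right lid leaf, the same grey plate with, on its outer face along the free edge, a bright metal lip 26 mm wide and 3.5 mm thick that reaches 14 mm beyond the edge: 0 rad shut, growing as it opens up and out to the right. Friction hinge as on the left.
- outer_leaf_hinge (a point): Point on the right leaf's hinge axis, halfway along it (box frame x 37.5, y -130 mm), 91 mm above the bench. The shut leaf's top is 6 mm above it, the lip's top 10 mm.
- outer_leaf_edge (a point): Middle of the right leaf plate's free edge, 128.5 mm from its hinge axis, on the face that is its top when shut.
- spindle_tip (a point): Centre of the top of the valve spindle, an upright steel D-shaft 16 mm thick with one flat 4 mm from its axis. Tip 30 mm above the deck, top 3 mm chamfered, foot in a brass collar 23 mm wide, 4.5 mm high. The flat faces this frame's -x; z is up. It may stand turned up to 0.5 rad from the box's front and turns only stiffly (0.35 N m): match the knob to it.
- spindle_press (a joint): How far the spindle is pressed down: 0 is up, 0.008 m is the stop. A spring pushes it back up: 3 N at the start, 9 N at the stop.
- knob: Loose grey pointer knob, standing bore down right of the box, 44 mm high, 40 to 85 g. Origin at the centre of its underside, z up. Skirt 44 mm wide, 8 mm high; round body 32 mm wide up to 18 mm; above that a grip bar up to 44 mm, 42 mm long in x, parallel sides 14 mm apart in y (over 28 mm of length), rounded at +x, pointed nose with a white line at -x.
- knob_bore (a point): Centre of the bore's mouth in the knob's underside (the knob's origin and axes). The bore is a D that fits the spindle with 0.8 mm play all round, 16 mm deep, its flat on the nose side (-x): knob and spindle frames must have the same heading. Fully home, this point is 16 mm below the spindle tip.
- marker_pen: loose black marker pen, 12x136x12 mm, lying to the right of the knob; a bystander to be left alone; origin at the centre of its underside
- cap_a: loose orange screw cap of a tube, 34 mm wide, 13 mm high, left of the box; a bystander; origin at the centre of its underside
- cassette_a: loose white test cassette, 37x62x6 mm, lying left of the box; a bystander; origin at the centre of its underside
- dropper_bottle: small loose white dropper bottle, 25 mm wide, 56 mm tall, standing to the right beyond the knob; a bystander; origin at the centre of its foot
- brown_bottle: small loose brown reagent bottle with a dark cap, 34 mm wide, 66 mm tall, standing to the right of the knob towards the front; a bystander; origin at the centre of its foot
Not all that is in view belongs to the job. What is shaped like the knob but green is not meant.

How it is judged:
By the outcome, as a careful person would: the job done as asked, in the order asked, and still so for the second after the job is handed in, while the arm keeps its last pose, push and grip.
It also fails if it takes over 61 s, if anything falls off the work surface, if the arm or the gripper's body presses on something with over 40 N, if the wrist force passes 120 N, or if a joint passes its speed limit or range.

## Working session

There is one attempt and no reset: what is moved stays moved. The work goes in short steps, each a Python script; the robot and the scene stay as the last script left them, time stands still between calls to the robot, and variables do not carry over. Pictures are saved under pics/ and viewed, about 8 in all and at most 12, crops included, and the job is handed in when it is done.

```bash
mkdir -p pics; ls
python3 - <<'E'
from cell import env
import cv2,numpy as np
for n in("scene","side","wrist"):
    f=env.grab_frame(n); cv2.imwrite(f"pics/{n}0.png",f["pixels"])
    np.savez(f"pics/{n}0.npz",**{k:v for k,v in f.items()})
    print(n,{k:np.round(v,4).tolist() for k,v in f.items() if k!="pixels"})
print(env.get_ee_pos(),env.get_eef_rot(),env.get_clock())
E
```

```text
pics
scene {'K': [[497.8526, 0.0, 274.1232], [0.0, 497.8526, 211.8836], [0.0, 0.0, 1.0]], 'R': [[-0.6275, -0.7786, -0.0087], [-0.5542, 0.4544, -0.6974], [0.547, -0.4328, -0.7166]], 't': [0.2522, 0.42, 1.1921]}
side {'K': [[472.8222, 0.0, 283.7765], [0.0, 472.8222, 207.054], [0.0, 0.0, 1.0]], 'R': [[0.9992, -0.03, 0.0276], [0.0148, -0.363, -0.9317], [0.038, 0.9313, -0.3622]], 't': [-0.5189, 0.0596, 1.2285]}
wrist {'K': [[324.0249, 0.0, 277.0651], [0.0, 324.0249, 212.0605], [0.0, 0.0, 1.0]], 'T_tool_cam': [[1.0, -0.0004, 0.0003, -0.0003], [0.0002, 0.953, 0.303, -0.0783], [-0.0004, -0.303, 0.953, -0.144], [0.0, 0.0, 0.0, 1.0]]}
[ 0.23198125 -0.47073588  0.23092934] [-2.62293191e-04  8.49114906e-01 -5.28208015e-01 -3.16442606e-04] 0.15
```

View pics/scene0.png

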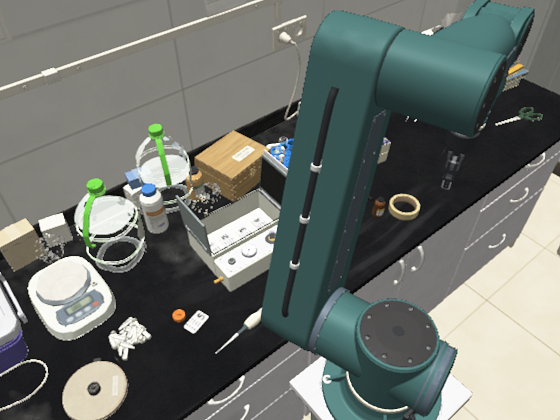

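View pics/side0.png

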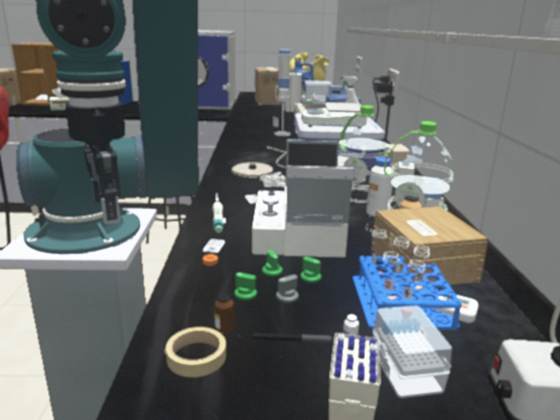

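View pics/wrist0.png

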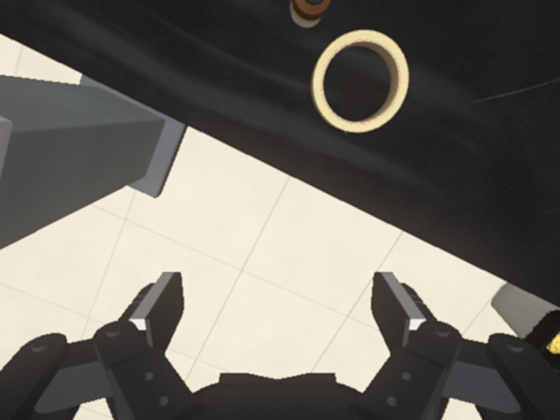

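The scene view shows the box (190–285, 190–290), partly hidden by the arm, with its left leaf open. The side view shows the right leaf upright at (320,200) and the grey knob at (287,288), with three green decoys around it. The wrist view shows only the tape roll and the bench edge.

```bash
cat > h.py <<'E'
from cell import env
import cv2,numpy as np
from scipy.spatial.transform import Rotation as Ro
def grab(n,name):
    p=np.array(env.get_ee_pos());q=np.array(env.get_eef_rot());f=env.grab_frame(n)
    if n=="wrist":
        T=np.eye(4);T[:3,:3]=Ro.from_quat(q[[1,2,3,0]]).as_matrix();T[:3,3]=p
        W=np.linalg.inv(T@f["T_tool_cam"]);R,t=W[:3,:3],W[:3,3]
    else:R,t=f["R"],f["t"]
    cv2.imwrite(f"pics/{name}.png",f["pixels"]);np.savez(f"pics/{name}.npz",K=f["K"],R=R,t=t)
    return f["pixels"]
def cam(name):
    d=np.load(f"pics/{name}.npz");return d["K"],d["R"],d["t"]
def ray(name,uv):
    K,R,t=cam(name);c=-R.T@t;d=R.T@np.linalg.solve(K,[uv[0],uv[1],1]);return c,d/np.linalg.norm(d)
def onz(name,uv,z):
    c,d=ray(name,uv);return c+d*(z-c[2])/d[2]
def tri(obs):
    A=np.zeros((3,3));b=np.zeros(3)
    for n,uv in obs:
        c,d=ray(n,uv);P=np.eye(3)-np.outer(d,d);A+=P;b+=P@c
    x=np.linalg.solve(A,b);return x,[np.linalg.norm(np.cross(x-ray(n,uv)[0],ray(n,uv)[1])) for n,uv in obs]
def proj(name,X):
    K,R,t=cam(name);p=K@(R@np.array(X)+t);return p[:2]/p[2]
def down(yaw):
    "tool pointing down, jaw axis (tool x) at yaw in world"
    c,s=np.cos(yaw),np.sin(yaw)
    q=Ro.from_matrix(np.array([[c,s,0],[s,-c,0],[0,0,-1]])).as_quat();return q[[3,0,1,2]]
E
python3 - <<'E'
from h import *
for n in("scene","side"):
    d=np.load(f"pics/{n}0.npz");np.savez(f"pics/{n}0.npz",K=d["K"],R=d["R"],t=d["t"])
for nm,n,uv,z in [("boxfront","side0",(253,250),0),("boxback","side0",(347,254),0),("knob","side0",(287,297),0),("boxleftfront","scene0",(231,288),0),
  ("boxleftback","scene0",(193,243),0),("spindle",'side0',(269,214),.075),("rleaf edge f","side0",(288,167),.22),("rleaf edge b","side0",(352,167),.22),("tape","side0",(196,355),0),("green",'side0',(246,296),0),("green",'side0',(311,278),0),("bottle",'side0',(225,330),0),("cap",'side0',(210,262),0),("wrist pipette",'scene0',(255,318),0)]:
    print(nm,onz(n,uv,z).round(3))
p=np.array(env.get_ee_pos())
for X in [(0.42,-0.2,.33),(0.42,-.15,.36)]:
  for yaw in (-np.pi/2,0,np.pi/2): print(X,yaw,env.solve_ik(X,down(yaw)))
E
```

```text
boxfront [ 0.441 -0.105  0.   ]
boxback [ 0.668 -0.121  0.   ]
knob [ 0.516 -0.315  0.   ]
boxleftfront [0.461 0.108 0.   ]
boxleftback [0.67  0.101 0.   ]
spindle [ 0.479 -0.056  0.075]
rleaf edge f [ 0.518 -0.136  0.22 ]
rleaf edge b [ 0.662 -0.127  0.22 ]
tape [ 0.359 -0.495  0.   ]
green [ 0.434 -0.313  0.   ]
green [ 0.571 -0.238  0.   ]
bottle [ 0.401 -0.426  0.   ]
cap [ 0.345 -0.169  0.   ]
wrist pipette [0.341 0.115 0.   ]
(0.42, -0.2, 0.33) -1.5707963267948966 [-0.61987102  0.14743468  0.06479162  1.48815327  0.          2.52172163]
(0.42, -0.2, 0.33) 0 [-0.61987102  0.14743468  0.06479162  1.48815327  0.          0.9509253 ]
(0.42, -0.2, 0.33) 1.5707963267948966 [-0.61987102  0.14743468  0.06479162  1.48815327  0.         -0.61987102]
(0.42, -0.15, 0.36) -1.5707963267948966 [-0.52611527  0.11795859  0.10995876  1.5627965   0.          2.61547738]
(0.42, -0.15, 0.36) 0 [-0.52611527  0.11795859  0.10995876  1.5627965   0.          1.04468105]
(0.42, -0.15, 0.36) 1.5707963267948966 [-0.52611527  0.11795859  0.10995876  1.5627965   0.         -0.52611527]
```

Run:
```python
from h import *
for i,X in enumerate([(0.43,-.32,.25),(.43,-.16,.32),(.42,-.04,.32),(.42,.06,.32)]):
    env.move_ptp(X,down(np.pi/2)); grab("wrist",f"w{i}"); print(env.get_clock())
grab("scene","scene1");grab("side","side1")
a=[cv2.imread(f"pics/w{i}.png") for i in range(4)]
m=np.vstack([np.hstack(a[:2]),np.hstack(a[2:])])
cv2.imwrite("pics/m1.png",cv2.resize(m,(800,600),interpolation=cv2.INTER_AREA))
```

```text
2.1083
2.8917
3.4917
4.025
```

View pics/m1.png

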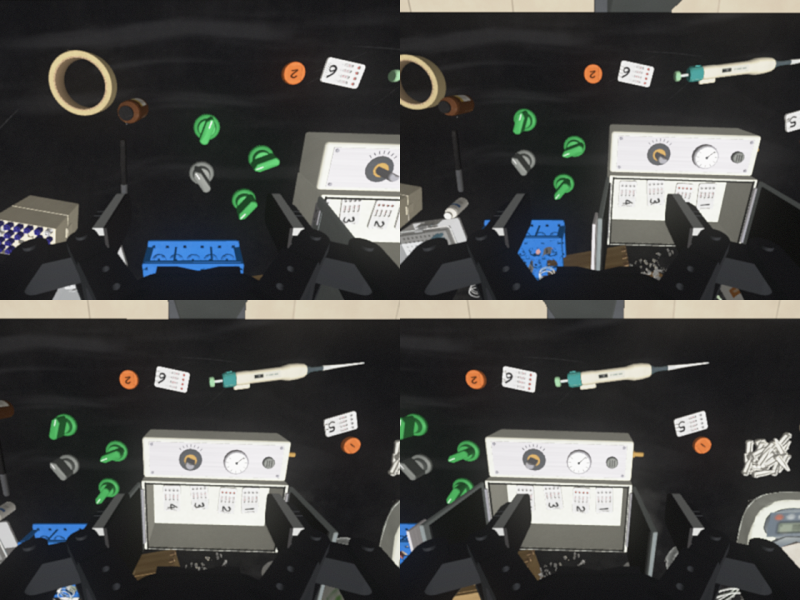

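The montage (w0–w3) shows the grey knob at w0 (283,245) and w1 (172,227). The spindle is at w2 (266,224) and w3 (187,224), with the gauge to its right. Both leaves are open beyond upright. Next I zoom in on the knob and spindle.

Run:
```python
from h import *
c=[]
for i,(u,v) in enumerate([(283,245),(172,227),(285,224),(206,224)]):
    a=cv2.imread(f"pics/w{i}.png")[v-37:v+38,u-50:u+50]
    c.append(cv2.resize(a,(400,300),interpolation=cv2.INTER_CUBIC))
cv2.imwrite("pics/m2.png",np.vstack([np.hstack(c[:2]),np.hstack(c[2:])]))
s=cv2.imread("pics/side1.png")[110:310,230:380];sc=cv2.imread("pics/scene1.png")[170:310,150:350]
cv2.imwrite("pics/m3.png",np.hstack([cv2.resize(s,(420,560),interpolation=cv2.INTER_CUBIC),cv2.resize(np.pad(sc,((0,50),(0,0),(0,0))),(380,560*19//30),interpolation=cv2.INTER_CUBIC) if 0 else cv2.copyMakeBorder(cv2.resize(sc,(380,266),interpolation=cv2.INTER_CUBIC),0,294,0,0,cv2.BORDER_CONSTANT)]))
```

```text
(no output)
```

View pics/m2.png

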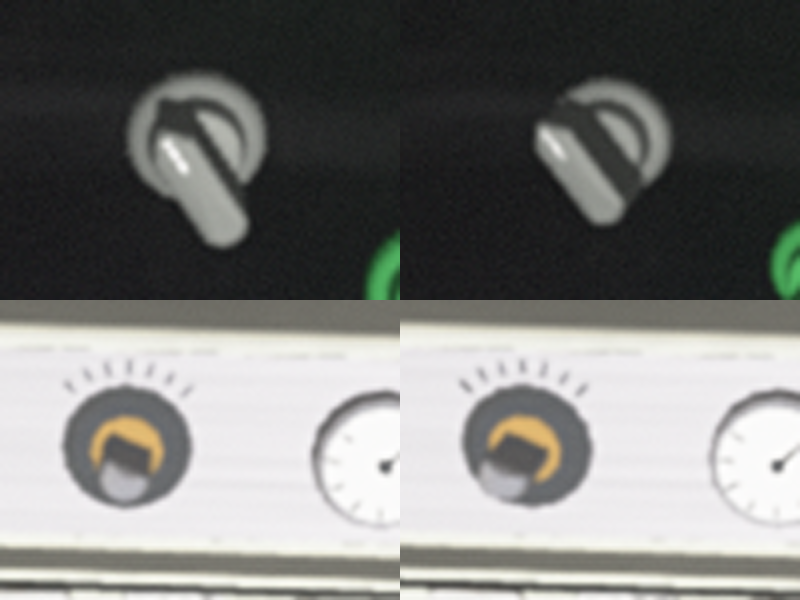

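View pics/m3.png

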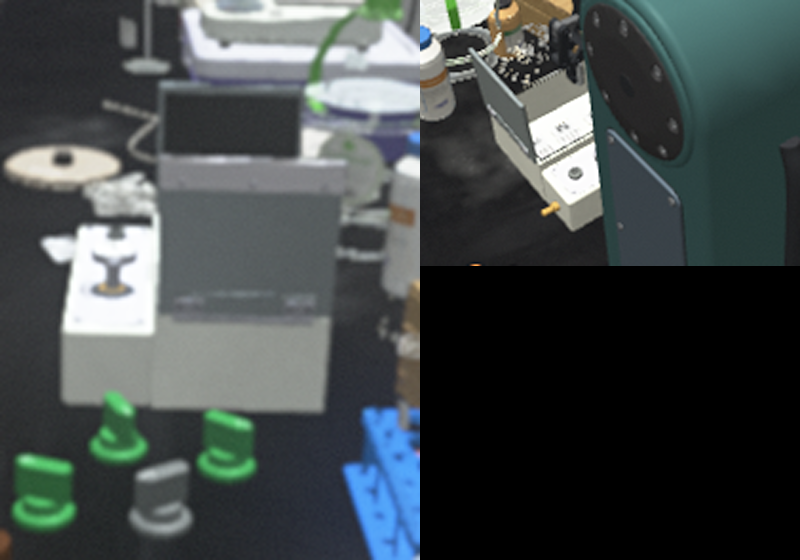

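The zooms show the knob's nose and white line pointing up-left, towards the robot. The spindle's dark flat also faces the robot, turned slightly. In the side view the right leaf's lip runs along the top from (288,167) to (354,168), with the left leaf's top edge beyond it. Next I compute poses from fitted contours.

Run:
```python
from h import *
def comps(m,roi):
    x0,y0,x1,y1=roi;mm=np.zeros_like(m);mm[y0:y1,x0:x1]=m[y0:y1,x0:x1]
    cs,_=cv2.findContours(mm,cv2.RETR_EXTERNAL,cv2.CHAIN_APPROX_NONE);return max(cs,key=cv2.contourArea)
ob={k:[] for k in("disc","gauge","vent","tip","knobskirt")}
for i,(du) in ((2,0),(3,-79)):
    im=cv2.imread(f"pics/w{i}.png");hsv=cv2.cvtColor(im,cv2.COLOR_BGR2HSV);g=im.max(2)
    # dark disc incl. brass
    m=((g<140)|(hsv[...,1]>90)).astype(np.uint8)
    roi=(266+du-20,205,266+du+20,245)
    c=comps(m,roi);e=cv2.fitEllipse(cv2.convexHull(c));ob["disc"].append((f"w{i}",e[0]));print(i,"disc",np.round(e,1) if 0 else e)
    for n,u,v in (("gauge",331+du,228),("vent",375+du,226)):
        r=14 if n=="gauge" else 8
        if n=="gauge":
            # rim dark ring, hull
            m2=(g<150).astype(np.uint8)
            roi=(u-22,v-22,u+22,v+22)
        else: m2=(g<150).astype(np.uint8);roi=(u-14,v-14,u+14,v+14)
        c=comps(m2,roi);e=cv2.fitEllipse(cv2.convexHull(c));ob[n].append((f"w{i}",e[0]));print(i,n,e)
    # tip: manual
for k in ("disc","gauge","vent"):
    print(k,[np.array(x).round(4) for x in tri(ob[k])])
    for n,uv in ob[k]: print("   onplane .075",onz(n,uv,.075).round(4))
tip=[("w2",(235+125/4,187+(480-300)/4)),("w3",(156+104/4,187+176/4))]
print("tip",tri(tip),[onz(n,u,.105).round(4) for n,u in tip])
for n,a,b in (("w2",(235+106/4,187+163/4),(235+146/4,187+177/4)),("w3",(156+90/4,187+158/4),(156+135/4,187+180/4))):
    d=onz(n,b,.105)-onz(n,a,.105);print("flat dir",np.arctan2(-d[0],d[1]).round(3))
# knob
nose=[];tail=[]
for i,(u,v),z0 in ((0,(233,208),0),(1,(122,190),0)):
    pass
crop={"w0":(233,208,0),"w1":(122,190,400)}
P={"noseTop":((163,138),(541,126)),"tail":((232,243),(608,222))}
for k,(a,b) in P.items():
    o=[]
    for n,p in (("w0",a),("w1",b)):
        o.append((n,((p[0]-crop[n][2])/4+crop[n][0],p[1]/4+crop[n][1])))
    print(k,tri(o),[onz(n,u,.044).round(4) for n,u in o])
for n in("w0","w1"):
    im=cv2.imread(f"pics/{n}.png");u0,v0,_=crop[n]
    hsv=cv2.cvtColor(im,cv2.COLOR_BGR2HSV);m=((hsv[...,2]>85)&(hsv[...,1]<60)).astype(np.uint8)
    c=comps(m,(u0+20,v0+10,u0+75,v0+70));M=cv2.moments(c);print(n,cv2.contourArea(c),M["m10"]/M["m00"],M["m01"]/M["m00"],onz(n,(M["m10"]/M["m00"],M["m01"]/M["m00"]),.02).round(4))
sk=[("w0",(233+197/4,208+142/4)),("w1",(122+204/4,190+146/4))]
print("skirt",tri(sk),[onz(n,u,.008).round(4) for n,u in sk])
```

```text
2 disc ((266.2591247558594, 223.1043243408203), (29.244918823242188, 30.843141555786133), 97.4058837890625)
2 gauge ((327.36370849609375, 222.18844604492188), (23.58213996887207, 30.178028106689453), 61.72846984863281)
2 vent ((375.1506042480469, 226.97467041015625), (14.946432113647461, 16.21841049194336), 76.56423950195312)
3 disc ((187.38023376464844, 222.8437957763672), (28.418615341186523, 31.87050437927246), 116.58697509765625)
3 gauge ((250.64993286132812, 220.26145935058594), (21.57067108154297, 29.6632022857666), 96.33578491210938)
3 vent ((296.0446472167969, 226.55413818359375), (14.865374565124512, 15.20870304107666), 23.985166549682617)
disc [array([ 0.4806, -0.0535,  0.0769]), array([0., 0.])]
   onplane .075 [ 0.4812 -0.0536  0.075 ]
   onplane .075 [ 0.4812 -0.0541  0.075 ]
gauge [array([0.4822, 0.0256, 0.0653]), array([0.0011, 0.0011])]
   onplane .075 [0.48   0.0241 0.075 ]
   onplane .075 [0.4777 0.0265 0.075 ]
vent [array([0.4848, 0.084 , 0.0792]), array([0.0001, 0.0001])]
   onplane .075 [0.4864 0.0854 0.075 ]
   onplane .075 [0.4862 0.0843 0.075 ]
tip (array([ 0.
[... 261 characters left out ...]
4640956]), [np.float64(0.00048768932177012755), np.float64(0.0004876893217701983)]) [array([ 0.5013, -0.3237,  0.044 ]), array([ 0.5001, -0.3244,  0.044 ])]
tail (array([ 0.53381782, -0.30340257,  0.04774667]), [np.float64(0.000347988987975151), np.float64(0.00034798898797511234)]) [array([ 0.5354, -0.3032,  0.044 ]), array([ 0.5358, -0.3048,  0.044 ])]
w0 744.0 282.82325268817203 246.32078853046593 [ 0.5167 -0.3127  0.02  ]
w1 250.0 166.39333333333332 233.0453333333333 [ 0.5264 -0.3224  0.02  ]
skirt (array([ 0.51708818, -0.31348975,  0.01358005]), [np.float64(0.0014019542415800049), np.float64(0.0014019542415801027)]) [array([ 0.518 , -0.3132,  0.008 ]), array([ 0.5206, -0.3158,  0.008 ])]
```

```bash
cat >> h.py <<'E'
YAW=-.04;SP=np.array([.4812,-.0535])
RB=np.array([[np.cos(YAW),-np.sin(YAW)],[np.sin(YAW),np.cos(YAW)]])
O=SP-RB@[-.072,-.045]
def B(x,y,z): return np.r_[O+RB@[x,y],z]
def close(side,th0,R,xb=.025,n=8):
    "side +1 left, -1 right: sweep the closed fingertip round the hinge, then press"
    q=down(np.pi/2+YAW)
    def P(th): 
        r=.007+.015*np.sin(th)
        return B(xb,side*(.130-R*np.cos(th)+r*np.sin(th)),.091+R*np.sin(th)+r*np.cos(th))
    s=P(th0);a=s.copy();a[:2]+=(RB@[0,side*.05])
    env.move_ptp(np.r_[a[:2],.30],q);env.movel(a,v=.3);env.movel(s,v=.2)
    for th in np.linspace(th0,0,n+1)[1:]:
        env.movel(P(th),v=.15);print(round(th,2),np.round(env.get_contact_force(),1),env.get_clock())
    p=P(0)
    for k in range(12):
        p[2]-=.0015;env.movel(p,v=.05);f=np.array(env.get_contact_force());e=np.array(env.get_ee_pos())
        if f[2]>9: break
    print("press",p.round(4),e.round(4),f.round(1),env.get_clock())
E
python3 - <<'E'
from h import *
print(O,B(.0375,.13,.09),B(.0375,-.13,.09))
env.command_gripper(0)
close(1,2.1,.10)
env.movel(np.array(env.get_ee_pos())+[0,0,.16],v=.3)
grab("side","side2");grab("wrist","w4");print(env.get_clock())
E
```

```text
[ 0.55494193 -0.01141523] [0.59761055 0.11698119 0.09      ] [ 0.58721332 -0.14281084  0.09      ]
1.84 [-0.4 -0.4 -0.9] 7.1667
1.58 [ 1.2  0.2 -0.3] 7.4917
1.31 [ 0.1  0.6 -0.6] 7.825
1.05 [-0.3 -0.9  1.4] 8.1667
0.79 [ 0.3 -0.6 -0. ] 8.5083
0.52 [-1.   0.7  0.5] 8.8583
0.26 [-0.1 -0.9  0.1] 9.2083
0.0 [ 0.3 -0.5 -0.2] 9.5583
press [0.5811 0.0176 0.095 ] [0.5815 0.0178 0.0967] [-5.4  2.5 21.1] 10.0583
10.85
```

Run:
```python
from h import *
p=np.array(env.get_ee_pos());p[2]=.31;env.movel(p,v=.3)
close(-1,2.1,.095)
env.movel(np.array(env.get_ee_pos())+[0,0,.05],v=.3)
# back over the deck for a near look at spindle
env.command_gripper(.085)
for i,dy in enumerate((-.02,.05)):
    env.move_ptp(np.r_[SP+[-.03,dy],.235],down(np.pi/2)); grab("wrist",f"w{5+i}")
grab("side","side3");print(env.get_clock())
a=[cv2.imread(f"pics/w{i}.png") for i in (5,6)];s=cv2.imread("pics/side3.png")[150:290,220:400]
top=cv2.resize(np.hstack(a),(800,300));bot=cv2.resize(s,(386,300),interpolation=cv2.INTER_CUBIC)
cr=[]
for n in("w5","w6"):
    u,v=proj(n,[*SP,.1]).astype(int);print(n,u,v);c=cv2.imread(f"pics/{n}.png")[v-38:v+37,u-26:u+26];cr.append(cv2.resize(c,(207,300),interpolation=cv2.INTER_CUBIC))
cv2.imwrite("pics/m4.png",np.vstack([top,np.hstack([bot,*cr])]))
```

```text
1.84 [ 0.1 -0.   0.8] 13.5583
1.58 [-0.2 -0.7 -0.1] 13.875
1.31 [-0.9 -0.4 -0.5] 14.2
1.05 [ 0.5 -0.7  0.8] 14.5333
0.79 [-0.3 -0.3  0. ] 14.8667
0.52 [-0.5 -0.2  0.1] 15.2083
0.26 [ 0.2 -0.9  1.1] 15.55
0.0 [-0.  -0.5 -0. ] 15.8917
press [ 0.5785 -0.0474  0.095 ] [ 0.5789 -0.0477  0.0966] [-5.4 -1.2 19.8] 16.3917
18.7083
w5 298 230
w6 220 230
```

View pics/m4.png

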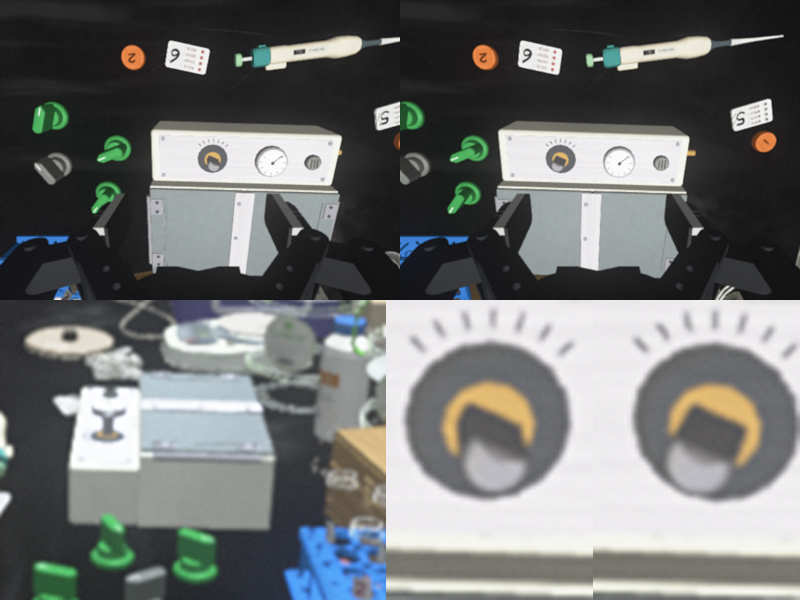

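The montage shows both leaves flat, with the bright lip lying over the left leaf. The spindle is at w5 ≈ (298,230), its flat turned clockwise to face front-left in the picture. Next I measure the flat's heading from the brass/flat and flat/tip boundaries.

Run:
```python
from h import *
S=8;ds=[];to=[];tips=[]
for n in("w5","w6","w2","w3"):
    im=cv2.imread(f"pics/{n}.png");u,v=proj(n,[*SP,.1]).astype(int)
    c=cv2.resize(im[v-30:v+30,u-30:u+30],None,fx=S,fy=S,interpolation=cv2.INTER_CUBIC)
    px=lambda p:((p[0]+.5)/S-.5+u-30,(p[1]+.5)/S-.5+v-30)
    hsv=cv2.cvtColor(c,cv2.COLOR_BGR2HSV);g=c.max(2).astype(float)
    brass=((hsv[...,1]>100)&(g>110)).astype(np.uint8)
    # disc
    m=((g<150)|(hsv[...,1]>90)).astype(np.uint8)
    cs,_=cv2.findContours(m,0,1);k=max(cs,key=cv2.contourArea);e=cv2.fitEllipse(cv2.convexHull(k));
    # tip: bright grey low-sat inside the disc hull
    hull=np.zeros_like(m);cv2.drawContours(hull,[cv2.convexHull(k)],-1,1,-1);hull=cv2.erode(hull,np.ones((9,9)))
    # flat: dark, connected, under brass
    dark=((g<95)&(hull>0)).astype(np.uint8)
    # brass/dark boundary: for each column the lowest brass pixel of the top run, followed by dark flat
    pts=[]
    xs=np.where(brass.any(0))[0];x0,x1=xs.min(),xs.max()
    for x in range(x0,x1):
        r=np.where(brass[:,x])[0]
        if len(r)==0: continue
        run=r[0]
        br=r[np.r_[True,np.diff(r)==1].cumprod().astype(bool)][-1]
        pts.append((x,br))
    pts=np.array(pts);w=x1-x0
    pts=pts[(pts[:,0]>x0+.3*w)&(pts[:,0]<x1-.25*w)]
    vx,vy,a,b=cv2.fitLine(pts.astype(np.float32),cv2.DIST_HUBER,0,.01,.01).ravel()
    A=onz(n,px((a-20*vx,b-20*vy)),.0795);Bq=onz(n,px((a+20*vx,b+20*vy)),.0795);d=Bq-A
    if d[1]<0:d=-d
    hd=np.arctan2(-d[0],d[1])
    off=(onz(n,px(e[0]),.075)-A)[:2]@[np.cos(hd),np.sin(hd)]
    to.append((n,px(e[0])))
    print(n,"base hd",hd.round(3),"axis-flat",off.round(4),"disc",onz(n,px(e[0]),.075).round(4),"axes",np.round(e[1],1))
    cv2.imwrite(f"pics/sp_{n}.png",c)
print("axis",tri(to[:2]),tri(to))
c=[cv2.imread(f"pics/sp_{n}.png")[100:400,60:460] for n in("w5","w6")]
cv2.imwrite("pics/m5.png",np.hstack(c))
```

```text
w5 base hd -0.419 axis-flat 0.0039 disc [ 0.4813 -0.0533  0.075 ] axes [309.6 327.6]
w6 base hd -0.448 axis-flat 0.0039 disc [ 0.4812 -0.0539  0.075 ] axes [307.6 332. ]
w2 base hd -0.447 axis-flat 0.0039 disc [ 0.4813 -0.0536  0.075 ] axes [238.9 252.9]
w3 base hd -0.467 axis-flat 0.0041 disc [ 0.4813 -0.0542  0.075 ] axes [233.4 259.5]
axis (array([ 0.48047853, -0.05347544,  0.07723597]), [np.float64(2.6294171024147016e-05), np.float64(2.6294171024021557e-05)]) (array([ 0.48043625, -0.05349517,  0.07740288]), [np.float64(1.4291056461900628e-05), np.float64(6.266011967237776e-05), np.float64(4.199308790409281e-05), np.float64(5.7361396275717076e-05)])
```

Run:
```python
from h import *
im=cv2.imread("pics/w1.png");h=cv2.cvtColor(im,cv2.COLOR_BGR2HSV)
m=cv2.inRange(h,(50,90,60),(85,255,255));cs,_=cv2.findContours(m,0,1)
for c in cs:
    if cv2.contourArea(c)>150:
        (u,v),r=cv2.minEnclosingCircle(c);print("green",onz("w1",(u,v),.02).round(3))
q=down(2.096)
env.move_ptp((.47,-.22,.25),q)
env.move_ptp((.516,-.313,.125),q);grab("wrist","k0")
env.movel((.526,-.318,.125),v=.2);grab("wrist","k1");print(env.get_clock())
cr=[]
for n in("k0","k1"):
    u,v=proj(n,[.518,-.313,.03]).astype(int);print(n,u,v)
    cr.append(cv2.resize(cv2.imread(f"pics/{n}.png")[v-75:v+75,u-50:u+50],(400,600),interpolation=cv2.INTER_CUBIC))
cv2.imwrite("pics/m6.png",np.hstack(cr))
```

```text
green [ 0.574 -0.235  0.02 ]
green [ 0.487 -0.211  0.02 ]
green [ 0.435 -0.305  0.02 ]
20.6417
k0 274 213
k1 287 206
```

View pics/m6.png

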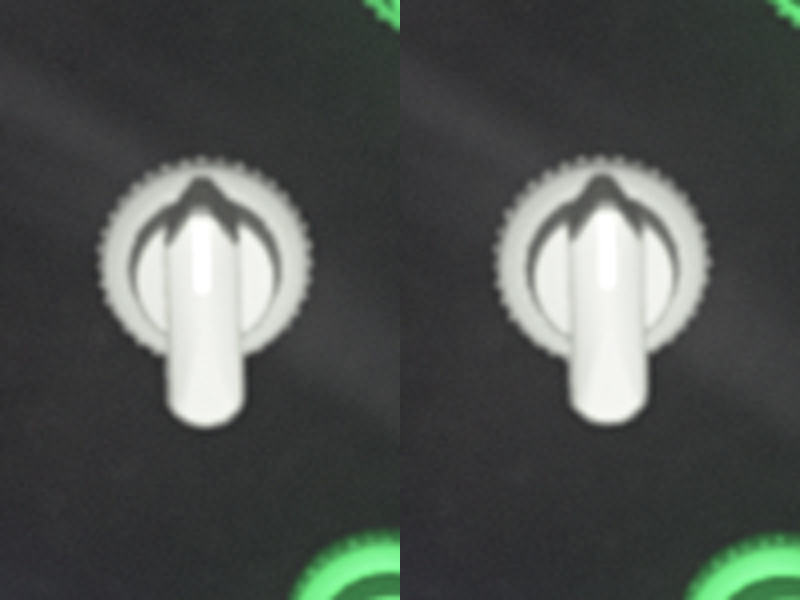

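Looking straight down, the knob's bar runs nose (201,205) to tail (206,427) in the k0 crop, nearly upright, so it is well aligned with the tool. The skirt centre is near (205,263).

Run:
```python
from h import *
org={"k0":(224,138,0),"k1":(237,131,400)}
f=lambda n,p:(n,((p[0]-org[n][2]+.5)/4-.5+org[n][0],(p[1]+.5)/4-.5+org[n][1]))
for k,a,b,z in(("nose",(201,203),(606,202),.044),("tail",(206,428),(609,425),.044),("skirt",(205,263),(603,262),.006)):
    o=[f("k0",a),f("k1",b)];print(k,[onz(n,u,z).round(4) for n,u in o])
nose=np.mean([onz(*f("k0",(201,203)),.044),onz(*f("k1",(606,202)),.044)],0);tail=np.mean([onz(*f("k0",(206,428)),.044),onz(*f("k1",(609,425)),.044)],0)
d=tail-nose;print(np.arctan2(d[1],d[0]),np.linalg.norm(d),(nose+tail)/2)
print(onz("k0",f("k0",(203,300))[1],.044))
```

```text
nose [array([ 0.4977, -0.3252,  0.044 ]), array([ 0.4986, -0.3248,  0.044 ])]
tail [array([ 0.535 , -0.3027,  0.044 ]), array([ 0.5349, -0.3026,  0.044 ])]
skirt [array([ 0.5166, -0.3138,  0.006 ]), array([ 0.5164, -0.3136,  0.006 ])]
0.5466959875053635 0.04313077805191076 [ 0.51656595 -0.31383301  0.044     ]
[ 0.51331799 -0.31583432  0.044     ]
```

Run:
```python
from h import *
q=down(.545+np.pi/2);c=np.array([.5165,-.3137])
env.command_gripper(.05);print(env.get_width())
env.movel(np.r_[c,.06],q,v=.15);env.movel(np.r_[c,.0225],v=.08)
print(env.get_contact_force(),env.get_clock())
env.command_gripper(0,60);print("w",env.get_width(),np.round(env.get_contact_force(),1))
env.movel(np.r_[c,.20],v=.25)
qp=down(-.44+np.pi/2)
env.move_ptp([.4810,-.0537,.20],qp);env.movel([.4810,-.0537,.137],v=.15)
print(env.get_ee_pos(),env.get_width(),env.get_clock())
grab("wrist","h0");grab("side","side4")
s=cv2.imread("pics/side4.png");u,v=proj("side4",[.481,-.054,.12]).astype(int)
cr=cv2.resize(s[v-40:v+35,u-25:u+25],(400,600),interpolation=cv2.INTER_CUBIC)
w=cv2.imread("pics/h0.png");cv2.imwrite("pics/m7.png",np.hstack([cr,cv2.copyMakeBorder(cv2.resize(w[100:400,130:430],(400,400)),0,200,0,0,0)]))
```

```text
0.050266045791795194
[0.89934979 0.72164059 0.2270384 ] 22.2917
w 0.012754085023910641 [-0.4  0.2  6.2]
[ 0.48128162 -0.05407323  0.13742518] 0.012597356872985434 25.3833
```

View pics/m7.png

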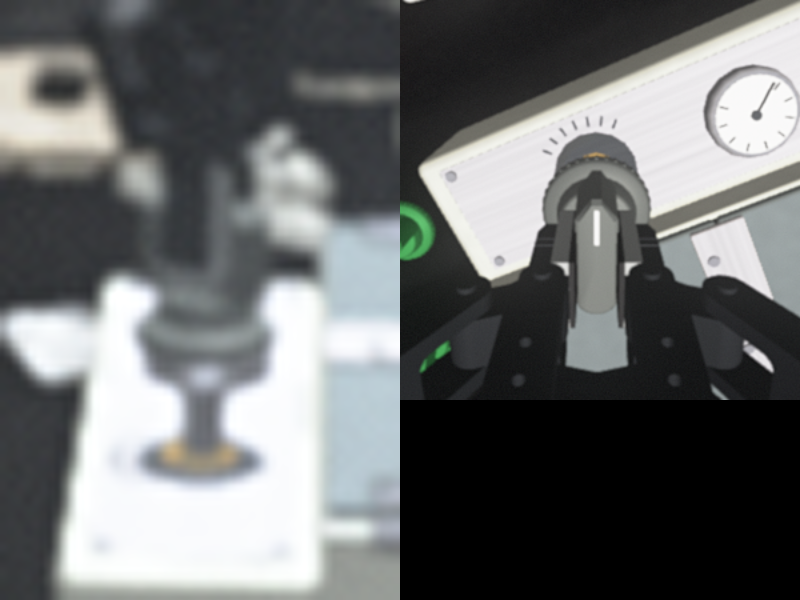

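The side crop shows the knob held level just above the spindle, its centre at crop column 207 against 204 for the spindle. In the wrist view the knob sits straight in the fingers. I'll insert in small steps and watch the force.

Run:
```python
from h import *
f0=np.array(env.get_contact_force());print(f0.round(1))
for z in np.r_[np.arange(.131,.1155,-.003),np.arange(.114,.1085,-.001)]:
    env.movel([.4810,-.0535,z],v=.06);e=np.array(env.get_ee_pos());f=np.array(env.get_contact_force())-f0
    print(round(z,4),e.round(4),f.round(1),np.round(env.get_ft_torque(),2),round(env.get_clock(),2))
    if f[2]>15 or np.hypot(f[0],f[1])>12:break
```

```text
[-0.  -0.4 -0.5]
0.131 [ 0.4809 -0.0535  0.131 ] [ 0.1  0.  -0.4] [-0.01 -0.02 -0.07] 25.73
0.128 [ 0.4809 -0.0535  0.1279] [1.7 0.3 0.5] [-0.01 -0.02 -0.02] 25.98
0.125 [ 0.4809 -0.0535  0.1249] [-0.4  1.8 -1.3] [ 0.02 -0.01  0.01] 26.23
0.122 [ 0.4809 -0.0535  0.1218] [ 0.5 -0.1 -0.1] [-0.04  0.02  0.05] 26.48
0.119 [ 0.4809 -0.0535  0.1188] [-1.2  0.1  0.9] [ 0.07 -0.01 -0.04] 26.73
0.116 [ 0.4809 -0.0534  0.1159] [ 0.3  0.4 -0.2] [-0.03 -0.03  0.02] 26.98
0.114 [ 0.4809 -0.0535  0.1139] [-0.   0.1 -0.4] [ 0.01  0.02 -0.03] 27.23
0.113 [ 0.481  -0.0535  0.113 ] [ 0.1  0.2 -0.4] [-0.   -0.03 -0.05] 27.48
0.112 [ 0.4811 -0.0535  0.1121] [0.5 0.8 1. ] [-0.04 -0.04  0.02] 27.73
0.111 [ 0.4811 -0.0535  0.1111] [0.3 1.5 3.8] [-0.07 -0.02  0.01] 27.98
0.11 [ 0.4811 -0.0535  0.1101] [-0.1  1.3  3. ] [-0.   -0.06  0.05] 28.23
0.109 [ 0.4811 -0.0535  0.109 ] [ 0.3 -0.1  4. ] [-0.03 -0.08  0.03] 28.48
```

The knob went on cleanly, and the spring's 3 N starts exactly at the fully-home height. Now I press to the stop.

Run:
```python
from h import *
for z in np.r_[.107,.105,np.arange(.104,.0985,-.0005)]:
    env.movel([.4810,-.0535,z],v=.04);e=np.array(env.get_ee_pos());f=np.array(env.get_contact_force())
    print(round(z,4),e.round(4),f.round(1))
    if f[2]>22:break
env.pause(.6);print(np.array(env.get_ee_pos()).round(4),np.round(env.get_contact_force(),1),env.get_width(),env.get_clock())
grab("side","side5");grab("wrist","h1")
s=cv2.imread("pics/side5.png")
cr=cv2.resize(s[140:290,220:370],(400,400),interpolation=cv2.INTER_CUBIC)
cv2.imwrite("pics/m8.png",np.hstack([cr,cv2.resize(cv2.imread("pics/h1.png")[100:400,130:430],(400,400))]))
```

```text
0.107 [ 0.4811 -0.0535  0.107 ] [-0.2  0.7  6.1]
0.105 [ 0.4812 -0.0535  0.1052] [0.9 0.2 6. ]
0.104 [ 0.4811 -0.0535  0.1042] [-0.8  0.5  7.7]
0.1035 [ 0.4812 -0.0536  0.1039] [-1.5  0.1 10.4]
0.103 [ 0.4813 -0.0536  0.1038] [-3.3  0.9 15.9]
0.1025 [ 0.4814 -0.0536  0.1036] [-4.8  1.6 23.4]
[ 0.4814 -0.0536  0.1036] [-5.   1.  23.2] 0.01276302821014816 30.5833
```

View pics/m8.png

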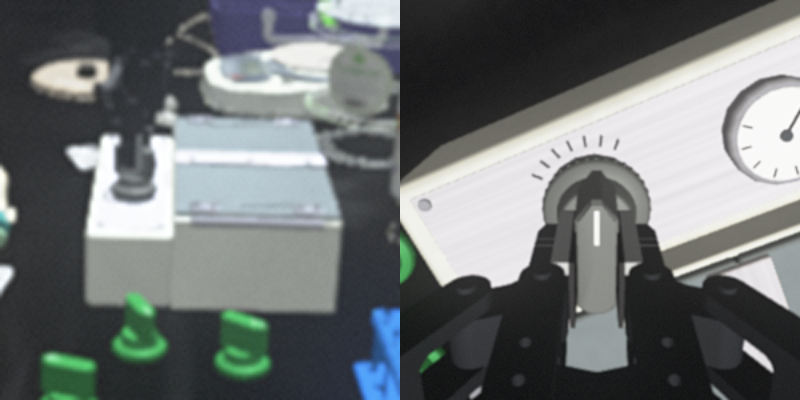

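The spindle is at the stop: the force rose from about 9 N to 23 N at TCP z 0.1036, 8 mm below the home height. Both leaves are flat in the picture and the knob covers the spindle down near the deck, so I'm handing it in.

```bash
python3 -c "
from cell import env
env.finish_job();print(env.get_clock())"
```

```text
the job is handed in; nothing more can be done
the job is handed in; nothing more can be done
```

The job is handed in, at about 31 s of the 61 s allowed. The box is shut and the knob is still gripped and held pressed at the stop; no verdict is reported.

- **Leaves:** I folded the left leaf down first, then the right. Each was pressed at about 20 N, with the fingertip stopping at z ≈ 0.0967 m against 0.097 m expected for a shut leaf. The pictures afterwards show both leaves flat and the metal lip over the left one.
- **Knob fit:** I measured the spindle's heading at about −0.44 rad and gripped the grey knob along its bar. It slid on with almost no force, and the spring's 3 N began at the fully-home height, with the knob's underside about 0.089 m above the bench.
- **Pressing:** The spring force then rose to about 8 N before jumping to 23 N after about 8 mm of travel, which is the stop. It held steady at 23 N during a 0.6 s pause, and nothing slipped in the grip.

**Disagreements:**
- The fingers read 12.7 mm on the 14 mm bar.
- There was a brief 6 N upward force when gripping the knob.
- I put the box's heading at about −0.04 rad, from cues ranging between −0.03 and −0.07 rad.
- My first rough reads of the spindle heading scattered between −0.36 and −0.50 rad.

I did not check the bystanders one by one at the end, but the arm passed well above them and felt no stray contact.

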